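# Hold the lock box on the balcony shelf unlatched with its key

## Robot

A 6-joint arm with a two-finger parallel gripper is mounted at the origin on the work surface. World frame = base frame: x ahead of the robot, y to its left, z up, the work surface at z = 0. Lengths are in mm, angles in rad, forces in N, time in s.
With the tool pointing down it reaches from about 300 to 875 mm from the base axis. Payload 4.2 kg.
Tool frame: the origin (TCP) lies at the centre of the arm's flange, where the gripper is bolted on; the fingertips stand 173 mm ahead of it and the grasp point (between the pads) lies 155 mm ahead of it (tips_ahead is the distance from the TCP to the fingertips, in mm); z points along the fingers, y is the line along which they close (so a half turn about z gives the same grasp; the last joint's range is limited). The gripper opens to 85 mm and grips with 20 to 120 N. Pads are 22 mm wide; open, the fingers measure 114 mm over their backs; the gripper's body (76 mm by 85 mm) begins 54 mm behind the grasp point. The pads swing forward as they close: fully open they stand 13 mm farther back than shut.
Start: joints at [-1.136, 0.32, 1.565, -0, 1.257, -0.02], TCP at [252.586, -516.55, 404.738] pointing down, gripper open.
Joint ranges: [-3.11, 3.11], [-0.84, 2.01], [0.21, 2.61], [-1.34, 4.49], [0.05, 2.63], [-2.56, 2.56]. Speed limits (rad/s): [2.57, 2.57, 3.14, 3.14, 3.14, 3.14].

## Interface

Orientations are given as a 3x3 rotation matrix whose columns are the frame's x, y, z axes.
In Python, from bench import * gives the robot as it stands.
- The arm moves only by the tool step_arm, never from a script. Its argument "steps" is a list of rows, each a list of 4 numbers: the shift along the tool's x, y, z in m, then the turn about the tool's z in rad. A call has exactly 10 rows; each row shifts and turns the commanded pose from where the row before left it, along the tool's axes as they then stand; what a row does not reach is not made up. A row lasts 1/12 s, in which the tool goes at most 41.7 mm and 7.16 degrees, less where a joint would pass 70% of its speed; a pose out of reach is approached as far as the arm can. A call is refused whole if a number of a shift passes 0.0417 or a number of a turn 0.125, either way. A call with a gripper value outside its range is refused whole. "fingers" is the finger opening in m, from 0 to 0.0854, set as the call begins (left out, the last holds). The fingers move at their own pace and stop on an object; "grip_force" is the grip in N (left out, the last holds). Time passes only in rows, so rows that do not move let the fingers close, or fill a call up. It gives the time, the measured TCP pose, the force, the opening and the grip force at its end, in the units of the state.
- observe(): the state, without advancing time (a new reading comes with each control period).
- grab_frame(name): name is "side" or "top" or "wrist"; returns a dict with "img" (480x640x3 uint8, red, green, blue), "range_z" (480x640 float32, mm along the optical axis (not along the pixel's ray), 0 where there is no reading), "camera_matrix" (3x3 intrinsics, pixels), "origin" and "orientation" of the camera in the world. Camera axes: x right, y down, z forward; pixel columns grow to the right and rows downward; lengths in mm; the calibration is good to about 2 mm. A picture is of the moment at which its call begins.
- job_done(): hands the job in; it is judged then, once.
The state is a dict: "clock": time; "joint_positions": joint angles; "qvel": joint speeds; "effort": joint torques, N m; "ee_pos": TCP position; "tcp_rot": TCP orientation; "wrist_force": force on the tool from outside, world axes, zero at the start; "torque": the same for the moment, N m; "finger_gap": finger opening in mm; "grip_force": force on a finger pad.
Only numpy, scipy, OpenCV 4.12 (cv2) and the standard library are available. Lean on these libraries where they do the work, as an engineer would, in place of code of your own. Each camera call takes 0.05 s, during which the arm holds its last target. There are 200 camera calls.

## Task

Take the black-headed key up and off its wire hook on the little white riser shelf, push it fully home into the lock in the lid of the grey steel lock box (its wafers are sticky, so it may need a little wiggle on the way in), and turn it a full quarter turn clockwise against its return spring. Finish still gripping the key and holding it turned, so that I can lift the lid myself. Leave the bottle opener, the jar, the crock lid and the dustpan where they are.

Things in the scene. Friction and masses are not known exactly. Their poses are not given: they have to be found in the camera images.
- key_grip (a point): Centre of the key's flat black plastic head, the point to grip across its width. Key's axes: z up along it, y width, x thickness; half a turn about z looks the same. Head 34 mm wide, 9 mm thick, 48 mm tall (24 above and below this point). Hanging hole through the thickness, 16 x 16 mm, 2 to 18 mm above this point. 25 to 40 g.
- key_shoulder (a point): Middle of the underside of the key's head, 24 mm below key_grip, same axes. It comes down on the lock's face when the key is home. The steel blade goes down from here: 9 mm wide (y), 3.4 mm thick (x), 33 mm long, the last 8 mm tapering evenly to a tip 2 mm wide and 1.4 mm thick.
- key: The whole key; origin and axes as key_shoulder. It hangs blade down on the riser's middle hook or on its y = -100 mm hook; a bottle opener hangs on the other of the two. Its broad face is square to the hook's wire.
- riser: White steel riser shelf, fixed: 160 mm deep (x), 340 wide (y), deck top 150 mm up; origin: centre of its footprint. Front = its -x side. Wire hooks stick out of the front edge at y = -100, 0, 100 mm. The key hangs 28 mm out from the front. To free it: raise it 7 to 12 mm, draw it towards the riser's -x by 25 mm or more, then lift away.
- hook1 (a point): On the axis of the riser's middle wire hook, where a thing hangs: 28 mm out from the front edge, 142 mm up; riser's axes. Wire 3.5 mm thick, straight out along -x to 12 mm beyond this point, then turned up: the end's top is 8 mm above the wire's axis, 17 mm beyond this point. The other hooks are alike, 100 mm to either side.
- keyway (a point): Mouth of the keyway on the lock's axis, level with its face, 94 mm up. z out of the lock, y the long side of the slot; axes turn with the plug. Slot 10.4 mm (y) x 4.5 mm (x), 36 mm deep, open below, in a brass plug 20 mm across, with a steel flange 29 mm across standing 4 mm above the lid.
- lockbox: Grey steel lock box, fixed: 170 mm deep (x), 250 wide (y), lid top 90 mm up; origin: centre of its underside. Lock in the lid at x = -52 mm, y = 0; a folded wire bail 9 mm high lies on the lid at x = 28 to 66 mm. Inside the lock four sticky sprung wafers reach into the slot from its two ends.
- plug (a joint): Wafers 7 to 20 mm down the slot resist a straight push with up to 35 N and stick; rocking the key 1 mm along y at 9 N (up to 24 if it stays stuck) eases it in. Until home they resist turning. The plug's turn, rad: 0 locked, 1.57 at its stop, clockwise from above; a spring turns it back (0.04 N m at 0, 0.15 at the stop). Play and spring cost the hand 0.25 rad: turn on to the stop.
- opener_centre (a point): Middle of a flat steel bottle opener, 38 mm wide, 90 long, 5 thick, hanging on the other hook; it stays there.
- jar_centre (a point): Middle of a clear screw-top jar, 72 mm across, 110 mm tall, standing on the riser's deck.
- crocklid_centre (a point): Middle of a round brown ceramic crock lid, 144 mm across, 45 mm tall with its knob, lying on the surface.
- dustpan_centre (a point): Middle of the pan (200 x 230 mm, 50 mm high) of a yellow plastic dustpan on the surface; its handle points to the far side.

How it is judged (in metres and radians):
On the way, in this order (a step that is already met when the one before it is completed fails the run):
1. the key is off its hook, held in the fingers and clear of the riser (distance of key_grip from where it was at the start of the episode above 0.05 m and contact force between key and riser below 0.05 N and contact force between the fingers and key above 2 N), for 0.2 s.
2. the key is fully home in the keyway (horizontal distance between key_shoulder and keyway below 0.003 m and z of key_shoulder in the frame of keyway between -0.003 and 0.003 m and angle between the z axis of key_shoulder and the z axis of keyway, either way round below 0.12 rad), for 0.1 s.
3. the key is turned a quarter turn clockwise, still home (all of step 2 and value of joint plug above 1.2 rad), for 0.5 s.
At the end, for the whole second after the job is handed in: The key is fully home (shoulder within 3 mm of the lock's face and axis), the plug is turned at least 1.2 rad clockwise, the fingers grip the key, and opener, jar, crock lid and dustpan are within 30 mm of where they began (all of step 3 and contact force between the fingers and key above 2 N and distance of each of opener_centre, jar_centre, crocklid_centre, dustpan_centre from where it was at the start of the episode below 0.03 m); the arm keeps its last pose, push and grip.
It fails at once if the bottle opener is moved by more than 30 mm (distance of opener_centre from where it was at the start of the episode above 0.03 m).
It fails at once if the jar is moved by more than 30 mm (distance of jar_centre from where it was at the start of the episode above 0.03 m).
It fails at once if the crock lid is moved by more than 30 mm (distance of crocklid_centre from where it was at the start of the episode above 0.03 m).
It fails at once if the dustpan is moved by more than 30 mm (distance of dustpan_centre from where it was at the start of the episode above 0.03 m).
It also fails if it takes over 72 s, if anything falls off the work surface, if the arm or the gripper's body presses on something with over 40 N, if the wrist force passes 120 N, or if a joint passes its speed limit or range.

## Working session

There is one attempt and no reset: what is moved stays moved. The work goes in short steps, Python scripts to look and compute and a tool call to move; the robot and the scene stay as the last step left them, time stands still between calls to the robot, and variables do not carry over. Pictures are saved under pics/ and viewed, at most 10 in all, crops included, and the job is handed in when it is done.

Besides the shell and the picture viewer there is one more tool, called after "Call:" as name(argument=value, ...), one argument or row to a line, values as JSON. step_arm: Moves the arm, as the interface text tells. Its arguments: {"type":"object","properties":{"steps":{"type":"array","items":{"type":"array","items":{"type":"number"}}},"fingers":{"type":"number"},"grip_force":{"type":"number"}},"required":["steps"]}

```bash
mkdir -p pics && ls && cat > h.py <<'E'
from bench import *
import numpy as np, cv2
def cloud(f):
    K=np.array(f["camera_matrix"]);Z=f["range_z"];v,u=np.mgrid[0:480,0:640]
    P=np.stack([(u-K[0,2])/K[0,0]*Z,(v-K[1,2])/K[1,1]*Z,Z],-1)
    return P@np.array(f["orientation"]).T+np.array(f["origin"])
E
python3 - <<'E'
from h import *
s=observe();print(s["clock"],s["ee_pos"],s["tcp_rot"])
for n in("side","top"):
    f=grab_frame(n);cv2.imwrite(f"pics/{n}0.png",f["img"][...,::-1]);np.save(f"{n}0.npy",cloud(f));np.save(f"{n}0i.npy",f["img"])
    print(n,f["origin"],f["orientation"],f["camera_matrix"])
E
```

```text
pics
0.0 [ 252.51705554 -516.40495737  403.87253379] [[ 8.98374482e-01  4.39229697e-01 -7.49797508e-04]
 [ 4.39230336e-01 -8.98373027e-01  1.61753743e-03]
 [ 3.68726194e-05 -1.78248816e-03 -9.99998411e-01]]
side [ 340.69545689 -941.01212797 1027.73070061] [[ 0.96851501 -0.17787641  0.17417994]
 [-0.24893843 -0.6838393   0.68585237]
 [-0.00288587 -0.7076184  -0.7065889 ]] [[528.55179579   0.         308.85372825]
 [  0.         528.55179579 240.25204984]
 [  0.           0.           1.        ]]
top [ 391.12784694  -80.08218121 1759.2974893 ] [[ 0.02220997 -0.99456309  0.10173976]
 [-0.99971331 -0.02118332  0.01116045]
 [-0.00894459 -0.10195847 -0.99474844]] [[584.43070139   0.         306.17568626]
 [  0.         584.43070139 234.68574058]
 [  0.           0.           1.        ]]
```

View pics/side0.png

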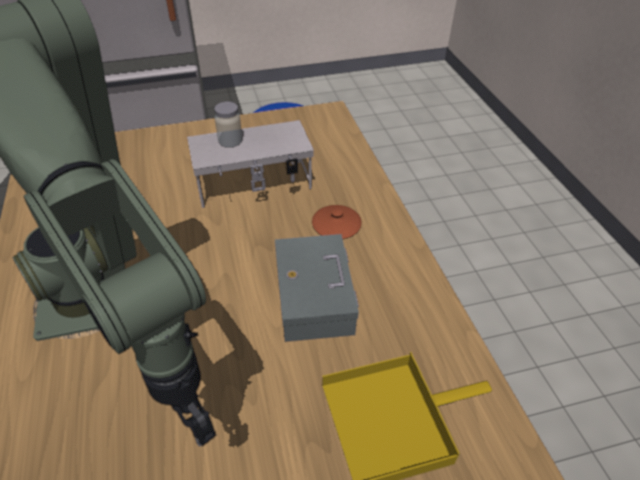

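View pics/top0.png

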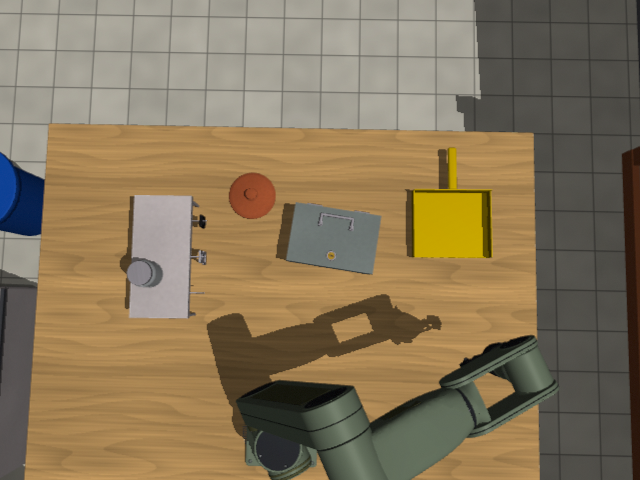

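The side view shows the jar on the riser at (228,125). The opener hangs on the middle hook at (258,178), the key on the far hook at (292,167), and the lock is at (292,274). In the top view the key is at (201,221) and the lock at (331,256). Next I measure coarse poses.

```bash
python3 - <<'E'
from h import *
T=np.load("top0.npy");I=np.load("top0i.npy").astype(int)
def rect(m,name):
    p=T[m][:,:2].astype(np.float32);print(name,m.sum(),cv2.minAreaRect(p),np.median(T[m][:,2]))
x,y,z=T[...,0],T[...,1],T[...,2]
u=np.arange(640)[None]*np.ones((480,1));v=np.arange(480)[:,None]*np.ones((1,640))
rect((abs(z-150)<8)&(u>115)&(u<200)&(v>180)&(v<330),"riser")
rect((abs(z-90)<6)&(u>270)&(u<400)&(v>190)&(v<290),"lid")
for uu,vv in((331,256),(201,221),(203,257)): print(T[vv,uu])
S=np.load("side0.npy");J=np.load("side0i.npy").astype(int)
k=(J.sum(-1)<130)&(np.abs(np.arange(640)[None]-292)<9)&(np.abs(np.arange(480)[:,None]-166)<14)
print("key side",k.sum(),np.median(S[k],0),S[k].min(0),S[k].max(0))
b=(J[...,0]-J[...,2]>50)&(np.abs(np.arange(640)[None]-292)<10)&(np.abs(np.arange(480)[:,None]-274)<8)
print("brass side",b.sum(),np.median(S[b],0))
b=(I[...,0]-I[...,2]>50)&(abs(u-331)<8)&(abs(v-256)<8)
print("brass top",b.sum(),np.median(T[b],0),T[b].mean(0))
f=grab_frame("wrist");s=observe();R=np.array(s["tcp_rot"])
print("wrist cam in tool",R.T@(np.array(f["origin"])-s["ee_pos"]),(R.T@np.array(f["orientation"])).round(3).tolist(),np.array(f["camera_matrix"])[0,0])
E
```

```text
riser 6228 ((490.1601257324219, 326.270263671875), (339.3287353515625, 189.74972534179688), 1.0288201570510864) 149.97009432830407
lid 4367 ((555.8467407226562, -140.62680053710938), (250.39633178710938, 170.70574951171875), 81.9898681640625) 90.16854767319592
[ 501.83562782 -133.55291155   94.2180246 ]
[587.8839386  231.33848132 148.68863392]
[489.9432182  228.42738077 112.96525774]
key side 141 [589.65649177 228.79713546 123.79758674] [571.56398432 221.88042653  -5.01703486] [624.54564342 415.19408156 151.99732248]
brass side 32 [ 505.51803108 -132.17395175   92.88401263]
brass top 38 [ 504.73335019 -132.05982938   94.06909702] [ 504.75740042 -132.34371471   92.87822807]
wrist cam in tool [83.9647747   0.70712441 31.15035106] [[-0.001, -0.946, -0.324], [1.0, -0.001, -0.0], [-0.0, -0.324, 0.946]] 418.9966654552133
```

Call:
step_arm(
  steps=[
    [0,0,0,-0.1116],
    [0,0,0,-0.1116],
    [0,0,0,-0.1116],
    [0,0,0,-0.1116],
    [0,0,0,-0.1116],
    [0,0,0,-0.1116],
    [0,0,0,-0.1116],
    [0,0,0,-0.1116],
    [0,0,0,-0.1116],
    [0,0,0,-0.1116],
  ],
  fingers=0.0854,
)

```text
clock: 0.98
ee_pos: [252.6, -516.5, 404.3]
tcp_rot: [[-0.006, 1.0, -0.0], [1.0, 0.006, 0.001], [0.001, -0.0, -1.0]]
wrist_force: [0.5, 1.0, -0.7]
finger_gap: 85.3
grip_force: 0.0
```

Call:
step_arm(
  steps=[
    [0.02,0.013,0,0],
    [0.02,0.013,0,0],
    [0.02,0.013,0,0],
    [0.02,0.013,0,0],
    [0.02,0.013,0,0],
    [0.02,0.013,0,0],
    [0.02,0.013,0,0],
    [0.02,0.013,0,0],
    [0.02,0.013,0,0],
    [0.02,0.013,0,0],
  ],
)

```text
clock: 1.82
ee_pos: [383.0, -315.4, 404.5]
tcp_rot: [[0.0, 1.0, -0.0], [1.0, -0.0, 0.0], [0.0, -0.0, -1.0]]
wrist_force: [-0.3, -0.6, 0.5]
finger_gap: 85.9
grip_force: 0.0
```

Call:
step_arm(
  steps=[
    [0.023,0.0152,0.0035,0],
    [0.023,0.0152,0.0035,0],
    [0.023,0.0152,0.0035,0],
    [0.023,0.0152,0.0035,0],
    [0.023,0.0152,0.0035,0],
    [0.023,0.0152,0.0035,0],
    [0.023,0.0152,0.0035,0],
    [0.023,0.0152,0.0035,0],
    [0,0,0,0],
    [0,0,0,0],
  ],
)

```text
clock: 2.65
ee_pos: [504.6, -131.6, 376.2]
tcp_rot: [[-0.003, 1.0, -0.001], [1.0, 0.003, -0.0], [-0.0, -0.001, -1.0]]
wrist_force: [-0.4, -0.3, 0.0]
finger_gap: 85.6
grip_force: 0.0
```

```bash
python3 - <<'E'
from h import *
f=grab_frame("wrist");C=cloud(f);np.save("w1.npy",C);np.save("w1i.npy",f["img"])
J=f["img"].astype(int);b=(J[...,0]-J[...,2]>50)&(abs(C[...,2]-94)<8)&(np.hypot(C[...,0]-504,C[...,1]+132)<25)
v,u=np.nonzero(b);print(b.sum(),u.min(),u.max(),v.min(),v.max(),C[b].mean(0))
cu,cv=int(u.mean()),int(v.mean())
cv2.imwrite("pics/w1.png",np.hstack([cv2.resize(f["img"],(400,300)),cv2.resize(f["img"][cv-45:cv+45,cu-60:cu+60],(400,300),interpolation=cv2.INTER_CUBIC)])[...,::-1]);print(cu,cv)
E
```

```text
682 308 340 221 250 [ 505.7729682  -131.59082972   93.73723056]
324 235
```

View pics/w1.png

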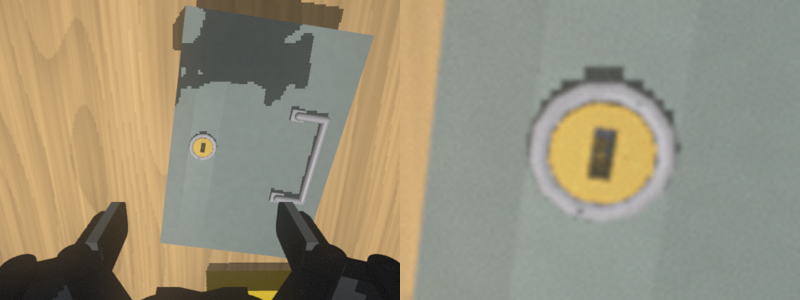

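The wrist view shows the lock at full-frame pixel (324,235), with the slot upright in the image and tilted slightly clockwise, along the box's y. Now the exact slot pose.

```bash
cat >> h.py <<'E'
def onplane(f,uv,z):
    K=np.array(f["camera_matrix"]);R=np.array(f["orientation"]);o=np.array(f["origin"])
    d=np.c_[(uv-K[[0,1],2])/K[0,0],np.ones(len(uv))]@R.T
    return o+d*((z-o[2])/d[:,2])[:,None]
def lock(f,guess=(505,-132)):
    J=f["img"].astype(int);v,u=np.mgrid[0:480,0:640];P=onplane(f,np.c_[u.ravel(),v.ravel()],94.).reshape(480,640,3)
    r=np.hypot(P[...,0]-guess[0],P[...,1]-guess[1]);b=((J[...,0]-J[...,2]>60)&(r<20)).astype(np.uint8)
    c=max(cv2.findContours(b,cv2.RETR_EXTERNAL,cv2.CHAIN_APPROX_NONE)[0],key=cv2.contourArea)
    q=onplane(f,c[:,0,:].astype(float),94.)[:,:2];(ctr,rad)=cv2.minEnclosingCircle(q.astype(np.float32))
    el=cv2.fitEllipse(q.astype(np.float32))
    m=np.zeros_like(b);cv2.drawContours(m,[c],-1,1,-1);m=cv2.erode(m,np.ones((3,3)))
    w=np.clip(150-J[...,0],0,100)*m;p=P[w>0][:,:2];ww=w[w>0]
    sc=np.average(p,axis=0,weights=ww);cov=np.cov(p.T,aweights=ww);e=np.linalg.eigh(cov)
    a=e[1][:,1];a=a*np.sign(a[1]);print("brass ellipse",el,"slot",sc,"yaw",np.arctan2(a[1],a[0]),"len",np.sqrt(12*e[0]))
E
python3 - <<'E'
from h import *
f=grab_frame("wrist");lock(f)
C=cloud(f);m=(abs(C[...,2]-90)<5);p=C[m][:,:2].astype(np.float32);print("lid",cv2.minAreaRect(p),np.median(C[m][:,2]))
T=np.load("top0.npy");v,u=np.mgrid[0:480,0:640];m=(abs(T[...,2]-150)<8)&(u>115)&(u<190)&(v>180)&(v<330)
for c in((160,186),(186,190),):pass
# riser front edge: rightmost deck pixel per row
ed=[];
for r in range(200,316):
    uu=np.nonzero((abs(T[r,:,2]-150)<4)&(np.arange(640)>115)&(np.arange(640)<200))[0]
    if len(uu): ed.append(T[r,uu[-1],:2])
ed=np.array(ed);md=np.median(ed[:,1]);ed=ed[abs(ed[:,1]-md)<6];print("front edge",np.polyfit(ed[:,0]-590,ed[:,1],1),len(ed),ed[:,0].min(),ed[:,0].max())
E
```

```text
brass ellipse ((505.73388671875, -131.5863800048828), (19.389881134033203, 19.806116104125977), 77.66999816894531) slot [ 505.94545433 -131.62514674] yaw 1.4278531565968782 len [3.68615056 9.72500779]
lid ((557.45849609375, -139.53836059570312), (251.3154296875, 170.86622619628906), 81.92572784423828) 89.8520201760573
front edge [9.88956215e-03 2.61386564e+02] 103 328.04283441347053 646.2116983735687
```

Call:
step_arm(
  steps=[
    [0.018,0.0042,-0.004,0],
    [0.03,0.0066,-0.004,0],
    [0.034,0.008,-0.004,0],
    [0.034,0.008,-0.004,0],
    [0.034,0.008,-0.004,0],
    [0.034,0.008,-0.004,0],
    [0.034,0.008,-0.004,0],
    [0.034,0.008,-0.004,0],
    [0.034,0.008,-0.004,0],
    [0.034,0.008,-0.004,0],
  ],
)

```text
clock: 3.58
ee_pos: [579.2, 187.6, 417.2]
tcp_rot: [[0.002, 1.0, 0.0], [1.0, -0.002, -0.0], [-0.0, 0.0, -1.0]]
wrist_force: [0.2, -0.6, 1.2]
finger_gap: 85.4
grip_force: 0.0
```

Call:
step_arm(
  steps=[
    [0.026,0.0064,-0.002,-0.012],
    [0.016,0.004,-0.002,0],
    [0.006,0.002,0,0],
    [0,0,0,0],
    [0,0,0,0],
    [0,0,0,0],
    [0,0,0,0],
    [0,0,0,0],
    [0,0,0,0],
    [0,0,0,0],
  ],
)

```text
clock: 4.42
ee_pos: [591.1, 235.0, 420.8]
tcp_rot: [[-0.011, 1.0, 0.0], [1.0, 0.011, -0.0], [-0.0, 0.0, -1.0]]
wrist_force: [0.3, -0.1, -0.5]
finger_gap: 85.4
grip_force: 0.0
```

```bash
python3 - <<'E'
from h import *
f=grab_frame("wrist");C=cloud(f);np.save("w2.npy",C);np.save("w2i.npy",f["img"])
s=observe();print(s["ee_pos"],s["tcp_rot"][0])
J=f["img"].astype(int)
near=(abs(C[...,0]-590)<40)&(abs(C[...,1]-231)<25)&(C[...,2]>95)&(C[...,2]<160)
v,u=np.nonzero(near);cu,cv=int(np.median(u)),int(np.median(v));print(len(u),cu,cv)
k=near&(J.sum(-1)<150);print("dark",k.sum(),C[k].min(0),C[k].max(0),np.median(C[k],0))
t=k&(C[...,2]>142);print("top",t.sum(),cv2.minAreaRect(C[t][:,:2].astype(np.float32)),np.median(C[t],0))
cv2.imwrite("pics/w2.png",np.hstack([cv2.resize(f["img"],(400,300)),cv2.resize(f["img"][cv-60:cv+60,cu-80:cu+80],(400,300),interpolation=cv2.INTER_CUBIC)])[...,::-1])
E
```

```text
[591.10324551 235.18890394 420.78634134] [-1.15778368e-02  9.99932964e-01  1.46122442e-04]
1894 323 233Traceback (most recent call last):
  File "<stdin>", line 7, in <module>
    return umr_minimum(a, axis, None, out, keepdims, initial, where)
ValueError: zero-size array to reduction operation minimum which has no identity
```

```bash
python3 - <<'E'
from h import *
C=np.load("w2.npy");I=np.load("w2i.npy")
cv2.imwrite("pics/w2.png",np.hstack([cv2.resize(I,(400,300)),cv2.resize(I[173:293,243:403],(400,300),interpolation=cv2.INTER_CUBIC)])[...,::-1])
t=(abs(C[...,0]-590)<30)&(abs(C[...,1]-229)<18)&(C[...,2]>135)&(C[...,2]<160);p=C[t]
print("top",t.sum(),cv2.minAreaRect(p[:,:2].astype(np.float32)),np.median(p,0),p[:,2].max())
E
```

```text
top 1126 ((591.7127685546875, 234.4566650390625), (29.4755859375, 26.488910675048828), 40.7352409362793) [591.50316092 235.76493163 148.80855822] 151.3495317936068
```

View pics/w2.png

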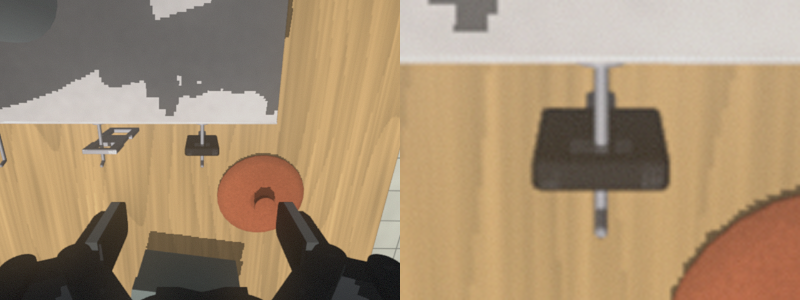

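The wrist view shows the key head hanging square at full-frame (323,232), with the opener about 160 px to its left. The crock lid is low and out of the way. Next I take the key's position from the head's dark mask.

```bash
python3 - <<'E'
from h import *
f=grab_frame("wrist");C=cloud(f);J=f["img"].astype(int)
m=np.zeros((480,640),bool);m[200:262,285:365]=1
k=m&(J.max(-1)<75)
k=cv2.morphologyEx(k.astype(np.uint8),cv2.MORPH_OPEN,np.ones((3,3)))>0
v,u=np.nonzero(k);print(k.sum(),u.min(),u.max(),v.min(),v.max())
vb=v.max()
for r in range(vb-16,vb+1,2):
    uu=u[v==r];P=onplane(f,np.array([[uu.min()-.5,r],[uu.max()+.5,r]]),149.75);print(r,P[:,:2].round(1).tolist(),np.median(C[r,uu],0).round(1))
# hook wire
w=m&(J.min(-1)>110)&(abs(C[...,2]-143)<12)
v2,u2=np.nonzero(w);P=onplane(f,np.c_[u2,v2].astype(float),143.);P=P[abs(P[:,0]-590)<6];print("wire",np.polyfit(P[:,1]-232,P[:,0],1),len(P),P[:,1].min(),P[:,1].max())
ed=[]
for c in range(340,430,3):
    r=np.nonzero(abs(C[:,c,2]-150)<4)[0]
    r=r[r<210]
    if len(r): ed.append(C[r.max(),c])
ed=np.array(ed);print("edge",np.polyfit(ed[:,0]-590,ed[:,1],1))
E
```

```text
784 298 349 217 238
222 [[577.8, 247.4], [605.9, 247.6]] [591.9 238.4 119.1]
224 [[577.8, 246.1], [605.9, 246.4]] [592.  238.4 123.7]
226 [[577.8, 244.9], [605.9, 245.2]] [592.  237.9 126.6]
228 [[577.2, 243.6], [606.6, 243.9]] [594.6 237.9 131.2]
230 [[577.2, 242.3], [606.6, 242.6]] [591.9 238.4 136.6]
232 [[576.6, 241.1], [607.2, 241.4]] [591.9 238.4 140.8]
234 [[576.6, 239.8], [607.3, 240.1]] [592.  238.2 144.4]
236 [[576.5, 238.5], [607.9, 238.9]] [592.5 238.2 148.2]
238 [[587.4, 237.4], [608.0, 237.6]] [596.5 237.4 149.5]
wire [-1.12818500e-02  5.91875673e+02] 208 223.16726573803925 259.33206457218324
edge [1.24830325e-02 2.62011328e+02]
```

Call:
step_arm(
  steps=[
    [-0.0012,0.001,0.01,0],
    [0,0,0.015,0],
    [0,0,0.02,0],
    [0,0,0.02,0],
    [0,0,0.02,0],
    [0,0,0.02,0],
    [0,0,0.015,0],
    [0,0,0.012,0],
    [0,0,0.008,0],
    [0,0,0,0],
  ],
  fingers=0.06,
)

```text
clock: 5.35
ee_pos: [591.5, 234.1, 278.1]
tcp_rot: [[-0.012, 1.0, -0.004], [1.0, 0.012, -0.002], [-0.002, -0.004, -1.0]]
wrist_force: [-0.3, 0.2, -0.5]
finger_gap: 60.0
grip_force: 0.0
```

Call:
step_arm(
  steps=[
    [0,0,0,0],
    [0,0,0,0],
    [0,0,0,0],
    [0,0,0,0],
    [0,0,0,0],
    [0,0,0,0],
    [0,0,0,0],
    [0,0,0,0],
    [0,0,0,0],
    [0,0,0,0],
  ],
  fingers=0.02,
  grip_force=60,
)

```text
clock: 6.18
ee_pos: [592.4, 234.4, 281.5]
tcp_rot: [[-0.012, 1.0, 0.002], [1.0, 0.012, 0.001], [0.001, 0.002, -1.0]]
wrist_force: [1.2, -0.0, 4.8]
finger_gap: 33.6
grip_force: 59.8
```

```bash
python3 - <<'E'
from h import *
s=observe();print(s)
f=grab_frame("wrist");g=grab_frame("side")["img"]
cv2.imwrite("pics/w3.png",np.hstack([cv2.resize(f["img"],(400,300)),cv2.resize(g[120:210,230:350],(400,300),interpolation=cv2.INTER_CUBIC)])[...,::-1])
E
```

```text
{'clock': 6.1833, 'joint_positions': array([ 3.58776155e-01,  5.09112327e-01,  1.58628616e+00, -1.17965387e-04,
        1.04435533e+00,  3.46834592e-01]), 'qvel': array([-0.00035009,  0.00069218, -0.00164473, -0.00047726, -0.00094208,
        0.00208698]), 'effort': array([ 4.84923972e-02, -4.56249261e+01, -1.87404281e+01,  1.21599788e-02,
        1.91006013e-01, -3.80317997e-04]), 'ee_pos': array([592.41934384, 234.42720667, 281.47325587]), 'tcp_rot': array([[-1.20009182e-02,  9.99926442e-01,  1.75756234e-03],
       [ 9.99927846e-01,  1.19999680e-02,  5.50168109e-04],
       [ 5.29036948e-04,  1.76403804e-03, -9.99998304e-01]]), 'wrist_force': array([ 1.16310993e+00, -2.83749045e-03,  4.79322700e+00]), 'torque': array([-0.01882309, -0.09689823, -0.06327682]), 'grip_force': 59.76873502135277, 'finger_gap': 33.56228348488558}
```

View pics/w3.png

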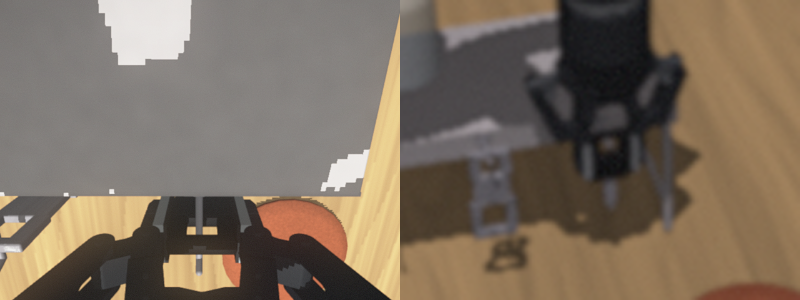

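The key is gripped: gap 33.6 mm, with the pads across the head. Raise 9.5 mm and draw it off the hook.

Call:
step_arm(
  steps=[
    [0,0,0,0],
    [0,0,-0.003,0],
    [0,0,-0.003,0],
    [0,0,-0.0035,0],
    [0,0,0,0],
    [0,0,0,0],
    [0,0,0,0],
    [0,0,0,0],
    [0,0,0,0],
    [0,0,0,0],
  ],
  grip_force=110,
)

```text
clock: 7.12
ee_pos: [592.1, 234.3, 290.0]
tcp_rot: [[-0.012, 1.0, -0.0], [1.0, 0.012, -0.0], [-0.0, -0.0, -1.0]]
wrist_force: [0.8, -0.2, -0.1]
finger_gap: 32.8
grip_force: 108.9
```

Call:
step_arm(
  steps=[
    [-0.003,0,0,0],
    [-0.005,0,0,0],
    [-0.006,0,0,0],
    [-0.006,0,0,0],
    [-0.006,0,0,0],
    [-0.006,0,0,0],
    [-0.006,0,0,0],
    [-0.006,0,0,0],
    [-0.003,0,0,0],
    [0,0,0,0],
  ],
)

```text
clock: 7.95
ee_pos: [592.7, 186.5, 290.2]
tcp_rot: [[-0.011, 1.0, -0.0], [1.0, 0.011, -0.0], [-0.0, -0.0, -1.0]]
wrist_force: [-0.4, 0.7, -0.8]
finger_gap: 32.3
grip_force: 108.9
```

Call:
step_arm(
  steps=[
    [0,0,-0.008,0],
    [0,0,-0.012,-0.1],
    [0,0,-0.012,-0.118],
    [0,0,-0.012,-0.12],
    [0,0,-0.012,-0.12],
    [0,0,-0.012,-0.12],
    [0,0,-0.012,-0.12],
    [0,0,0,-0.12],
    [0,0,0,-0.12],
    [0,0,0,-0.12],
  ],
)

```text
clock: 8.78
ee_pos: [592.6, 187.7, 371.3]
tcp_rot: [[-0.88, 0.474, 0.001], [0.474, 0.88, 0.001], [-0.001, 0.001, -1.0]]
wrist_force: [-0.2, -0.1, -1.4]
finger_gap: 32.3
grip_force: 108.9
```

Call:
step_arm(
  steps=[
    [0,0,0,-0.12],
    [0,0,0,-0.12],
    [0,0,0,-0.12],
    [0,-0.01,0,-0.12],
    [0.002,-0.02,0,0],
    [0.004,-0.03,0,0],
    [0.004,-0.03,0,0],
    [0.004,-0.03,0,0],
    [0.004,-0.03,0,0],
    [0.004,-0.03,0,0],
  ],
)

```text
clock: 9.62
ee_pos: [565.4, 7.0, 371.0]
tcp_rot: [[-1.0, 0.02, 0.001], [0.02, 1.0, 0.0], [-0.001, 0.0, -1.0]]
wrist_force: [1.0, -0.3, -1.2]
finger_gap: 32.6
grip_force: 109.0
```

Call:
step_arm(
  steps=[
    [0.004,-0.03,0,0],
    [0.004,-0.03,0,0],
    [0.004,-0.03,0,0],
    [0.004,-0.028,0,0],
    [0.002,-0.018,0,0],
    [0,-0.006,0,0],
    [0,0,0,0],
    [0,0,0,0],
    [0,0,0,0],
    [0,0,0,0],
  ],
)

```text
clock: 10.45
ee_pos: [545.1, -132.4, 370.3]
tcp_rot: [[-1.0, 0.019, 0.0], [0.019, 1.0, 0.0], [-0.0, 0.0, -1.0]]
wrist_force: [0.2, 0.4, -0.7]
finger_gap: 32.4
grip_force: 109.0
```

```bash
python3 - <<'E'
from h import *
s=observe();R=np.array(s["tcp_rot"]);p=s["ee_pos"];print(p,np.arctan2(R[1,1],R[0,1]),R[:,2],s["finger_gap"],s["wrist_force"])
d=np.array([505.9,-131.6,p[2]])-p;print("to go tool mm",R.T@d)
f=grab_frame("wrist");g=grab_frame("side");C=cloud(g)
K=g["camera_matrix"];q=np.array(g["orientation"]).T@(p+155*R[:,2]-np.array(g["origin"]));uv=(K@q)[:2]/q[2];print(uv)
u,v=map(int,uv)
np.save("w4i.npy",f["img"])
cv2.imwrite("pics/w4.png",np.hstack([cv2.resize(f["img"][180:480,120:520],(400,300)),cv2.resize(g["img"][v-25:v+50,u-50:u+50],(400,300),interpolation=cv2.INTER_CUBIC)])[...,::-1])
E
```

```text
[ 545.06048718 -132.40999423  370.2701414 ] 1.551712372049975 [ 5.92352633e-05  3.29162578e-04 -9.99999944e-01] 32.37736965082884 [ 0.24839357  0.37761141 -0.74941123]
to go tool mm [ 3.91688132e+01  6.25551299e-02 -2.05306198e-03]
[308.39036205 233.70121904]
```

View pics/w4.png

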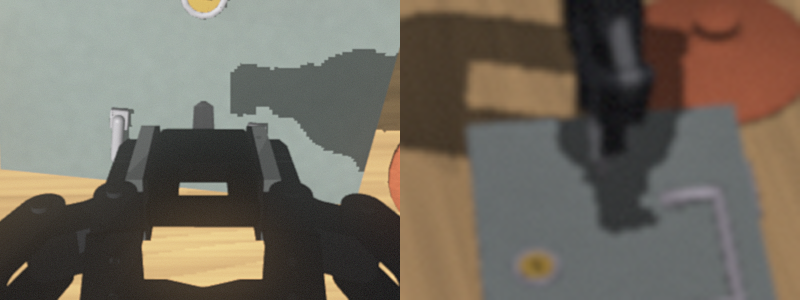

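The wrist view shows the blade tip at full-frame (323,280), straight, with the lock at (325,187). I over-rotated by 0.12 rad, so I turn back and move above the lock.

Call:
step_arm(
  steps=[
    [0,0,0,0.061],
    [0,0,0,0.061],
    [0.008,-0.001,0.008,0],
    [0.008,-0.001,0.01,0],
    [0.008,-0.001,0.01,0],
    [0.008,-0.001,0.01,0],
    [0.0069,-0.0007,0.01,0],
    [0,0,0,0],
    [0,0,0,0],
    [0,0,0,0],
  ],
)

```text
clock: 11.38
ee_pos: [506.4, -132.6, 322.9]
tcp_rot: [[-0.99, 0.142, 0.002], [0.142, 0.99, -0.0], [-0.002, -0.0, -1.0]]
wrist_force: [-1.0, -0.4, 0.0]
finger_gap: 32.5
grip_force: 109.0
```

```bash
cat > k.py <<'E'
from h import *
s=observe();R=np.array(s["tcp_rot"]);p=s["ee_pos"];print(p,"yaw",np.arctan2(R[1,1],R[0,1]),s["finger_gap"],s["wrist_force"])
f=grab_frame("wrist");lock(f,(506,-131.6))
C=cloud(f);t=(C-p)@R;  # tool frame
m=(abs(t[...,1])<12)&(abs(t[...,0])<14)&(t[...,2]>181)&(t[...,2]<218);m[:200]&=True
print("blade px",m.sum())
for a in range(182,218,4):
    q=t[m&(t[...,2]>=a)&(t[...,2]<a+4)]
    if len(q)>3: print(a,len(q),"x",np.median(q[:,0]).round(2),"y",q[:,1].min().round(2),q[:,1].max().round(2),q[:,1].mean().round(2))
print("max z",t[m][:,2].max())
m=(abs(t[...,1])<14)&(abs(t[...,0])<14)&(t[...,2]>120)&(t[...,2]<180);q=t[m];
for a in range(128,180,6):
    b=q[(q[:,2]>=a)&(q[:,2]<a+6)]
    if len(b)>3: print("head",a,len(b),np.median(b[:,0]).round(2))
np.save("wk.npy",f["img"])
E
python3 k.py
```

```text
[ 506.37310894 -132.63359345  322.91920963] yaw 1.4284407002049715 32.45896578612402 [-1.00791884 -0.37205265  0.00235224]Traceback (most recent call last):
  File "k.py", line 3, in <module>
    f=grab_frame("wrist");lock(f,(506,-131.6))
                          ~~~~^^^^^^^^^^^^^^^^
  File "h.py", line 19, in lock
    sc=np.average(p,axis=0,weights=ww);cov=np.cov(p.T,aweights=ww);e=np.linalg.eigh(cov)
    raise ZeroDivisionError(
        "Weights sum to zero, can't be normalized")
ZeroDivisionError: Weights sum to zero, can't be normalized
```

```bash
sed -i 's/lock(f,(506,-131.6))//' k.py && python3 k.py && python3 - <<'E'
from h import *
I=np.load("wk.npy");cv2.imwrite("pics/w5.png",cv2.resize(I[120:420,120:520],(800,600))[...,::-1])
E
```

```text
[ 506.42957956 -132.70278565  323.03497979] yaw 1.4284030546439799 32.321728982464364 [ 0.04314965  0.12548526 -0.65973766]
blade px 535
182 59 x 1.08 y -4.9 3.75 -0.54
186 97 x 1.02 y -4.93 3.83 -0.35
190 84 x 0.97 y -4.69 3.92 -0.48
194 91 x 1.03 y -4.77 4.01 -0.3
198 78 x 1.05 y -4.87 4.07 -0.51
202 69 x 0.93 y -4.5 3.74 -0.31
206 38 x 0.57 y -4.07 3.32 -0.39
210 19 x 0.22 y -2.72 1.51 -0.5
max z 213.2698113808503
head 128 2353 0.5
head 134 905 3.65
head 140 470 3.59
head 146 430 3.62
head 152 1590 2.25
head 158 707 3.8
head 164 628 3.78
head 170 561 3.8
head 176 224 3.74
```

View pics/w5.png

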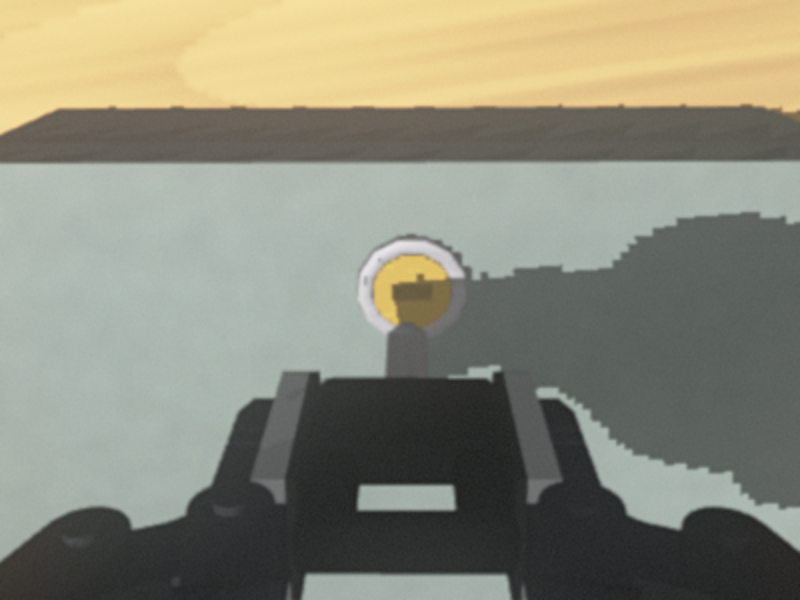

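The view shows the slot centre at full-frame (326.5,265.7) and the blade tip centre at (323.5,282). Now the offset in the tool frame.

```bash
python3 - <<'E'
from h import *
s=observe();R=np.array(s["tcp_rot"]);p=s["ee_pos"]
f=grab_frame("wrist");P=onplane(f,np.array([[326.5,265.7],[316.5,265.7],[336.5,265.7],[326.5,261.5],[326.5,270]]),94.);print(P[0],((P-p)@R).round(2))
J=f["img"].astype(int)
C=cloud(f);m=(np.hypot(C[...,0]-506,C[...,1]+131.6)<16)&(C[...,2]>92)&(C[...,2]<97);
# slot: dark pixels vs brass within the visible plug
sl=(J.max(-1)<100)&(np.indices((480,640))[0]>258)&(np.indices((480,640))[0]<275)&(abs(np.indices((480,640))[1]-326)<13)
v,u=np.nonzero(sl);print(len(u),u.min(),u.max(),v.min(),v.max(),u.mean(),v.mean());print(J[258:276:1,322].max(-1),J[265,310:345].max(-1))
E
```

```text
[ 505.82860504 -131.30820666   94.        ] [[  1.22   1.4  228.99]
 [  1.23  -3.7  229.  ]
 [  1.22   6.5  228.99]
 [  3.53   1.4  228.99]
 [ -1.15   1.41 229.  ]]
2 317 318 263 264 317.5 263.5
[224 224 216 148 111 103 103 104 103 105 104 106 116 124 125 126 128 125] [222 223 223 225 224 201 142 105 101 103 102 107 104 102 104 103 105 105
 105 106 101 106 102 104 101 102 114 124 126 124 125 124 123 128 122]
```

Call:
step_arm(
  steps=[
    [0.001,0.0008,0,0],
    [0.001,0.0008,0,0],
    [0,0,0.002,0],
    [0,0,0.003,0],
    [0,0,0.003,0],
    [0,0,0.003,0],
    [0,0,0.001,0],
    [0,0,0,0],
    [0,0,0,0],
    [0,0,0,0],
  ],
)

```text
clock: 12.37
ee_pos: [504.0, -131.0, 310.3]
tcp_rot: [[-0.99, 0.142, 0.0], [0.142, 0.99, -0.0], [-0.0, -0.0, -1.0]]
wrist_force: [-0.3, -0.3, -0.4]
finger_gap: 32.4
grip_force: 109.0
```

```bash
python3 k.py && python3 - <<'E'
from h import *
I=np.load("wk.npy");cv2.imwrite("pics/w6.png",cv2.resize(I[220:370,220:420],(800,600),interpolation=cv2.INTER_CUBIC)[...,::-1])
E
```

```text
[ 503.96513717 -130.96160233  310.29060056] yaw 1.4279315467769842 32.36685483701835 [-0.25534522 -0.31880053 -0.40182192]
blade px 2180
182 58 x 1.14 y -4.9 3.73 -0.48
186 93 x 1.11 y -4.96 3.83 -0.43
190 90 x 1.05 y -4.69 3.89 -0.51
194 91 x 1.06 y -4.78 4.0 -0.11
198 81 x 1.06 y -4.87 4.08 -0.68
202 67 x 1.01 y -4.5 3.71 -0.39
206 38 x 0.64 y -4.07 3.3 -0.31
210 17 x 0.21 y -2.72 1.96 -0.35
214 1645 x 2.17 y -11.99 11.89 -0.17
max z 217.99450649448679
head 128 2375 0.5
head 134 889 3.66
head 140 461 3.6
head 146 437 3.61
head 152 1572 2.18
head 158 719 3.78
head 164 633 3.77
head 170 566 3.8
head 176 221 3.78
```

View pics/w6.png

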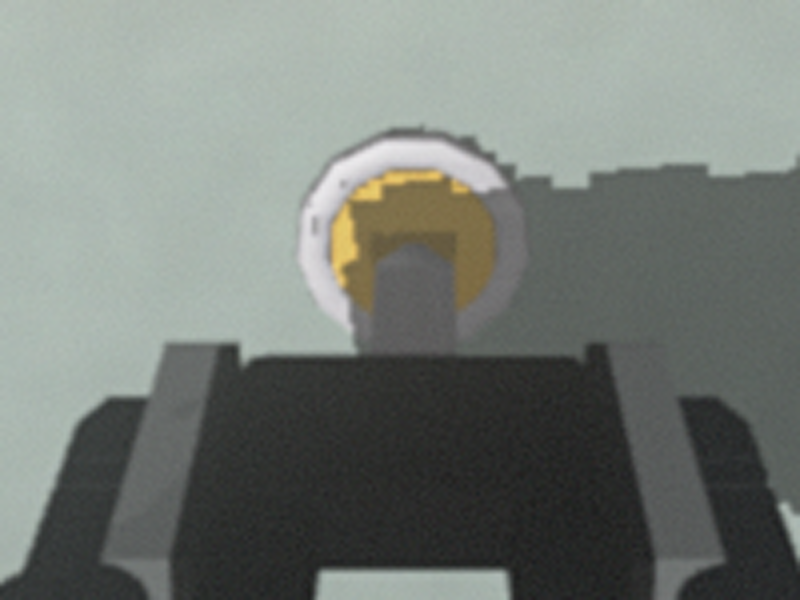

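The tip is about 3 mm above the slot and centred along y (blade 375–456 against slot 372–456 in the crop). The slot's far edge is at full-frame row 278.3. I check x.

```bash
python3 - <<'E'
from h import *
s=observe();R=np.array(s["tcp_rot"]);p=s["ee_pos"]
f=grab_frame("wrist");P=onplane(f,np.array([[323.5,278.0],[313,278],[334,278],[323.5,262.3]]),94.);print(p,((P-p)@R).round(2))
print(f["img"].max(-1)[270:290,[316,330]].T)
E
```

```text
[ 503.95731333 -130.95035623  310.33612698] [[ 2.0000e-02 -1.4000e-01  2.1634e+02]
 [ 3.0000e-02 -5.2100e+00  2.1634e+02]
 [ 2.0000e-02  4.9200e+00  2.1634e+02]
 [ 8.1700e+00 -1.4000e-01  2.1633e+02]]
[[124 125 128 126 128 128 127 126 116 106 103 103 105 104 108 110 104 101
   96  98]
 [128 128 128 126 126 124 128 121 107 101 102 102  99  97  96  94  99  95
   97  96]]
```

Call:
step_arm(
  steps=[
    [-0.0006,0.0001,0,0],
    [-0.0006,0.0001,0,0],
    [0,0,0,0],
    [0,0,0.001,0],
    [0,0,0.0015,0],
    [0,0,0.0015,0],
    [0,0,0.0015,0],
    [0,0,0.0015,0],
    [0,0,0,0],
    [0,0,0,0],
  ],
)

```text
clock: 13.3
ee_pos: [505.1, -130.9, 303.1]
tcp_rot: [[-0.99, 0.142, -0.0], [0.142, 0.99, -0.0], [0.0, -0.0, -1.0]]
wrist_force: [-0.0, -0.4, 0.2]
finger_gap: 32.2
grip_force: 109.0
```

Call:
step_arm(
  steps=[
    [0,0,0.001,0],
    [0,0,0.001,0],
    [0,0,0.001,0],
    [0,0,0.001,0],
    [0,0,0.001,0],
    [0,0,0.001,0],
    [0,0,0,0],
    [0,0,0,0],
    [0,0,0,0],
    [0,0,0,0],
  ],
)

```text
clock: 14.13
ee_pos: [505.1, -130.8, 297.2]
tcp_rot: [[-0.99, 0.142, 0.0], [0.142, 0.99, 0.0], [-0.0, 0.0, -1.0]]
wrist_force: [-0.3, 0.8, 0.3]
finger_gap: 32.3
grip_force: 109.0
```

Call:
step_arm(
  steps=[
    [0,0,0.001,0],
    [0,0,0.001,0],
    [0,0,0.001,0],
    [0,0,0.001,0],
    [0,0,0.001,0],
    [0,0,0.001,0],
    [0,0,0,0],
    [0,0,0,0],
    [0,0,0,0],
    [0,0,0,0],
  ],
)

```text
clock: 14.97
ee_pos: [505.5, -131.1, 291.9]
tcp_rot: [[-0.99, 0.142, 0.002], [0.142, 0.99, -0.001], [-0.002, -0.001, -1.0]]
wrist_force: [0.6, 0.2, 5.6]
finger_gap: 32.2
grip_force: 109.5
```

Call:
step_arm(
  steps=[
    [0,0.001,0.001,0],
    [0,0.001,0.0005,0],
    [0,-0.002,0.0005,0],
    [0,-0.002,0.0005,0],
    [0,0.002,0.0005,0],
    [0,0.002,0.0005,0],
    [0,-0.002,0.0005,0],
    [0,-0.002,0.0005,0],
    [0,0.002,0,0],
    [0,0,0,0],
  ],
)

```text
clock: 15.8
ee_pos: [505.1, -130.8, 287.2]
tcp_rot: [[-0.99, 0.142, 0.0], [0.142, 0.99, -0.0], [-0.0, -0.0, -1.0]]
wrist_force: [-0.7, 0.7, 6.8]
finger_gap: 32.1
grip_force: 110.2
```

Call:
step_arm(
  steps=[
    [0,0.001,0.001,0],
    [0,0.001,0.001,0],
    [0,-0.002,0.0005,0],
    [0,-0.002,0.0005,0],
    [0,0.002,0.001,0],
    [0,0.002,0.0005,0],
    [0,-0.002,0.001,0],
    [0,-0.002,0.0005,0],
    [0,0.002,0.0005,0],
    [0,0,0,0],
  ],
)

```text
clock: 16.63
ee_pos: [505.5, -131.1, 282.5]
tcp_rot: [[-0.99, 0.142, 0.003], [0.142, 0.99, -0.002], [-0.003, -0.001, -1.0]]
wrist_force: [-2.7, 1.7, 16.5]
finger_gap: 32.4
grip_force: 111.5
```

Call:
step_arm(
  steps=[
    [0,0.001,0.001,0],
    [0,0.001,0.001,0],
    [0,-0.002,0.0005,0],
    [0,-0.002,0.0005,0],
    [0,0.002,0.0005,0],
    [0,0.002,0.0005,0],
    [0,-0.002,0.0005,0],
    [0,-0.002,0.0005,0],
    [0,0.002,0,0],
    [0,0,0,0],
  ],
)

```text
clock: 17.47
ee_pos: [505.4, -131.3, 275.3]
tcp_rot: [[-0.99, 0.141, 0.001], [0.141, 0.99, -0.002], [-0.002, -0.002, -1.0]]
wrist_force: [1.3, -1.8, 2.4]
finger_gap: 32.2
grip_force: 109.9
```

Call:
step_arm(
  steps=[
    [0,0,0.0005,0],
    [0,0,0.0005,0],
    [0,0,0.0005,0],
    [0,0,0.0005,0],
    [0,0,0.0005,0],
    [0,0,0.0005,0],
    [0,0,0,0],
    [0,0,0,0],
    [0,0,0,0],
    [0,0,0,0],
  ],
)

```text
clock: 18.3
ee_pos: [505.4, -131.3, 274.0]
tcp_rot: [[-0.99, 0.142, 0.002], [0.142, 0.99, -0.002], [-0.002, -0.001, -1.0]]
wrist_force: [-1.2, -2.8, 14.9]
finger_gap: 32.3
grip_force: 111.2
```

```bash
sed -i 's/range(182,218,4)/range(170,188,2)/;s/>181)/>169)/' k.py && python3 k.py && python3 - <<'E'
from h import *
I=np.load("wk.npy");cv2.imwrite("pics/w7.png",cv2.resize(I[220:370,220:420],(800,600),interpolation=cv2.INTER_CUBIC)[...,::-1])
print(observe()["torque"])
E
```

```text
[ 505.37475196 -131.33627784  274.02017518] yaw 1.4283799979917473 32.345079456592885 [-1.23477724 -2.77732581 14.91917824]
blade px 2518
170 320 x 3.81 y -11.87 11.9 -0.02
172 326 x 3.81 y -12.0 11.95 -0.11
174 315 x 3.81 y -12.0 11.95 -0.11
176 580 x 5.52 y -11.91 11.93 -0.06
178 1400 x 7.68 y -11.98 11.98 -0.05
180 1154 x 8.77 y -11.99 11.98 -0.07
182 397 x 12.44 y -11.99 11.98 0.02
184 214 x 12.47 y -11.96 11.75 0.24
max z 185.87933498618102
head 128 2436 0.53
head 134 867 3.68
head 140 463 3.66
head 146 437 3.63
head 152 1573 2.28
head 158 708 3.79
head 164 642 3.8
head 170 565 3.81
head 176 622 5.21
[-0.57347351  0.30791868  0.0264219 ]
```

View pics/w7.png

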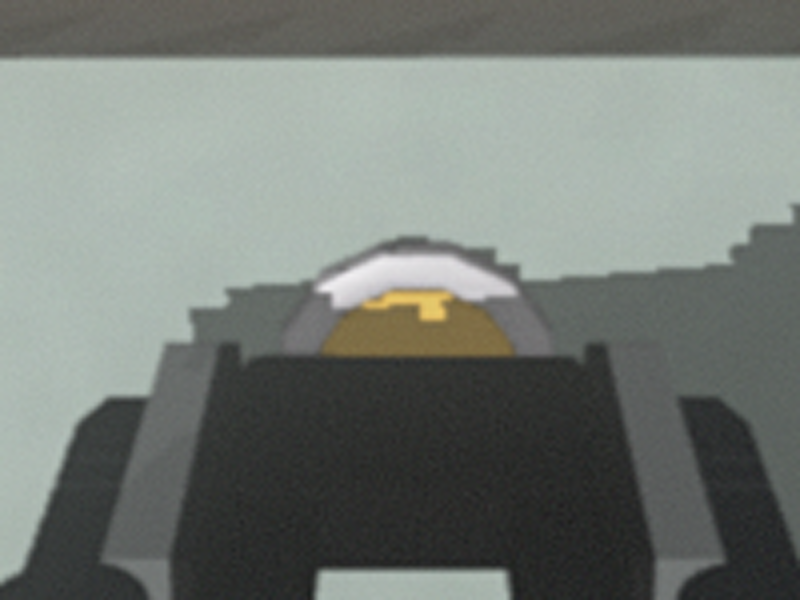

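The head is down on the lock's face (TCP 274.0 as predicted, 15 N), and its position in the grip is unchanged. Now I turn clockwise.

Call:
step_arm(
  steps=[
    [0,0,0,0.08],
    [-4e-05,7e-05,0,0.1],
    [-4e-05,7e-05,0,0.1],
    [-4e-05,7e-05,0,0.1],
    [-4e-05,7e-05,0,0.1],
    [-4e-05,7e-05,0,0.1],
    [-4e-05,7e-05,0,0.1],
    [-4e-05,7e-05,0,0.1],
    [-4e-05,7e-05,0,0.1],
    [0,0,0,0],
  ],
)

```text
clock: 19.18
ee_pos: [505.2, -131.1, 274.0]
tcp_rot: [[-0.519, 0.855, -0.001], [0.855, 0.519, -0.002], [-0.001, -0.002, -1.0]]
wrist_force: [-3.9, -4.4, 16.6]
finger_gap: 32.2
grip_force: 111.5
```

```bash
python3 k.py; python3 -c "
from h import *
s=observe();print(s['torque'],s['joint_positions'])"
```

```text
[ 505.16402536 -131.09710896  273.99724089] yaw 0.5456308311527283 32.21551351130852 [-3.89305005 -4.38458797 16.62772424]
blade px 2541
170 336 x 3.78 y -11.99 11.88 -0.12
172 310 x 3.78 y -11.88 11.97 0.09
174 302 x 3.76 y -11.88 11.97 -0.22
176 576 x 5.42 y -11.89 11.88 0.36
178 1358 x 7.48 y -11.98 11.97 0.3
180 1137 x 8.75 y -11.98 12.0 -0.11
182 458 x 12.26 y -11.99 12.0 -0.81
184 250 x 12.36 y -11.99 11.71 -0.42
max z 185.8191521971874
head 128 2482 0.49
head 134 870 3.62
head 140 457 3.61
head 146 441 3.61
head 152 1569 2.15
head 158 700 3.74
head 164 643 3.76
head 170 573 3.77
head 176 616 5.02
[-0.64680127  0.89047359  0.04657701] [-0.27542932  0.35874297  1.871831   -0.00240009  0.91126976 -0.82216761]
```

Call:
step_arm(
  steps=[
    [-4e-05,7e-05,0,0.1],
    [-4e-05,7e-05,0,0.1],
    [-4e-05,7e-05,0,0.1],
    [-4e-05,7e-05,0,0.1],
    [-4e-05,7e-05,0,0.1],
    [-4e-05,7e-05,0,0.1],
    [-4e-05,7e-05,0,0.1],
    [-4e-05,7e-05,0,0.1],
    [0,0,0,0.06],
    [0,0,0,0],
  ],
)

```text
clock: 20.07
ee_pos: [505.3, -130.9, 274.0]
tcp_rot: [[0.308, 0.951, -0.002], [0.951, -0.308, -0.001], [-0.001, -0.002, -1.0]]
wrist_force: [-6.2, -2.0, 19.0]
finger_gap: 32.4
grip_force: 111.7
```

```bash
python3 k.py|head -1; python3 -c "
from h import *
s=observe();print(s['torque'],s['joint_positions'],s['grip_force'])
g=grab_frame('wrist')['img'];cv2.imwrite('pics/w8.png',cv2.resize(g[200:440,160:480],(640,480))[...,::-1])"
```

```text
[ 505.30627211 -130.94539454  274.00944887] yaw -0.3130916635243586 32.4276991113755 [-6.19400332 -1.98690948 19.0084615 ]
[-0.31038783  1.13328849  0.09569706] [-2.75248772e-01  3.59247795e-01  1.87103942e+00 -1.67380670e-03
  9.13534300e-01  3.73253058e-02] 111.6811591386795
```

View pics/w8.png

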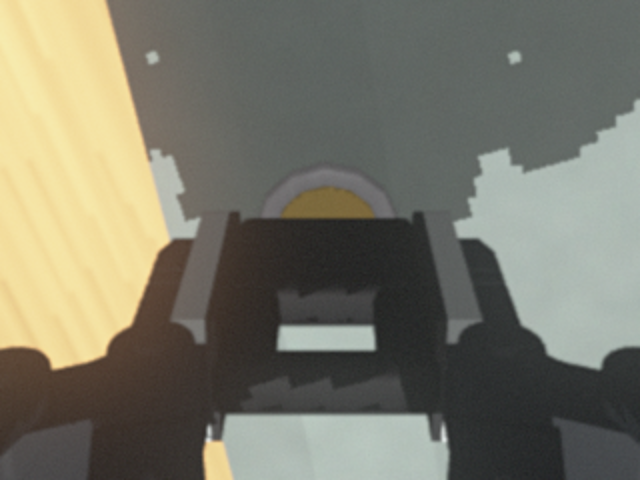

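The hand has turned 1.74 rad, the head is still seated and flat in the view, and there is no stop torque yet. I turn on to the stop.

Call:
step_arm(
  steps=[
    [0,0,0,0.03],
    [0,0,0,0.03],
    [0,0,0,0.03],
    [0,0,0,0.03],
    [0,0,0,0],
    [0,0,0,0],
    [0,0,0,0],
    [0,0,0,0],
    [0,0,0,0],
    [0,0,0,0],
  ],
)

```text
clock: 21.0
ee_pos: [505.3, -130.9, 274.0]
tcp_rot: [[0.417, 0.909, -0.002], [0.909, -0.417, -0.001], [-0.002, -0.002, -1.0]]
wrist_force: [-5.5, -1.8, 19.2]
finger_gap: 32.6
grip_force: 111.7
```

```bash
python3 k.py|head -1; python3 -c "
from h import *
s=observe();print(s['torque'])"
```

```text
[ 505.31501661 -130.91494848  274.01411149] yaw -0.4306491529610804 32.59089425175518 [-5.49276782 -1.76220418 19.15305955]
[-0.26870214  1.14316403  0.29092599]
```

Torque jumped to 0.29 N m, so the plug is at its stop. The key is home and held, so I hand in.

```bash
python3 -c "
from bench import *
print(job_done())"
```

```text
the job is handed in; nothing more can be done
None
```

The key is off its hook, fully home in the lock and turned about a quarter turn clockwise to the stop. The gripper is still holding it there, and the job is handed in, but no verdict was returned. I kept clear of the opener, jar, crock lid and dustpan throughout, though I did not re-measure them at the end.

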